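# Ready the microtome for four-micrometre sections

### The arm

A 7-joint arm with a two-finger parallel gripper is mounted at the origin on the work surface. World frame = base frame: x ahead of the robot, y to its left, z up, the work surface at z = 0. Lengths are in m, angles in rad, forces in N, time in s.
With the tool pointing down it reaches from about 0.425 to 1.025 m from the base axis. Payload 9.4 kg.
Tool frame: the origin (TCP) lies midway between the tips of the shut fingers; the grasp point (between the pads) lies arm.tcp_to_grasp behind it (arm.tcp_to_grasp is the distance from the TCP to the grasp point, in m); z points along the fingers, y is the direction in which the jaws open and shut (so a half turn about z gives the same grasp; the last joint's range is limited). The gripper opens to 85 mm and grips with 20 to 120 N. Pads are 22 mm wide; open, the fingers measure 114 mm over their backs; the gripper's body (76 mm by 85 mm) begins 54 mm behind the grasp point. The pads swing forward as they close: fully open they stand 13 mm farther back than shut.
Start: joints at [1.177, 0.599, -0.003, 1.599, 0.002, 0.943, -0.08], TCP at [0.226, -0.689, 0.231] pointing down, gripper open.
Joint ranges: [-2.57, 2.57], [-0.35, 1.97], [-1.29, 1.29], [0.11, 2.56], [-1.05, 4.19], [0.11, 1.86], [-2.63, 2.63]. Speed limits (rad/s): [2.22, 2.22, 3.01, 3.01, 3.14, 3.14, 3.14].

### API

Orientations are given as a unit quaternion [w, x, y, z].
In Python, from plant import arm gives the robot as it stands. The module is installed in compiled form; this text tells all that it offers.
- The arm moves only by the tool play_rows, never from a script. Its argument "series" is a list that holds one entry, the list of rows, each a list of 5 numbers: the finger opening in mm, from 0 to 85.4, then the shift along the tool's x, y, z in mm, then the turn about the tool's z in degrees. In form: [[[gripper, x, y, z, turn], ...]]. A call has 1 to 8 rows; each row is the pose to reach, as a shift and turn from the pose commanded when the call began, along the tool's axes at that moment; what a row does not reach only later rows make up. A row lasts 1/8 s, in which the tool goes at most 62.5 mm and 10.7 degrees, less where a joint would pass 70% of its speed; a pose out of reach is approached as far as the arm can. A call with a gripper value outside its range is refused whole. The fingers move at their own pace and stop on an object; "force" is the grip in N (left out, the last holds). Time passes only in rows, so rows that repeat a pose let the fingers close. It gives the time, the measured TCP pose, the force and the opening at its end, in the units of the state.
- arm.read_state(): the state, without advancing time (a new reading comes with each control period).
- arm.camera(name): name is "side" or "top"; returns a dict with "color" (384x512x3 uint8, blue, green, red), "intrinsics" (3x3 intrinsics, pixels), "extrinsics" (4x4, takes a point from camera to world coordinates). Camera axes: x right, y up, looking along -z (the intrinsics and any distortion apply to the point x, -y, -z); pixel columns grow to the right and rows downward; lengths in m; the calibration is good to about 2 mm. A picture is of the moment at which its call begins. There is no depth.
- arm.job_done(): hands the job in, once; it reports no verdict.
The state is a dict: "clock": time; "joint_pos": joint angles; "joint_velocities": joint speeds; "effort": joint torques, N m; "position": TCP position; "tool_rot": TCP orientation; "ft_force": force on the tool from outside, world axes, zero at the start; "ft_torque": the same for the moment, N m; "opening": finger opening in m.
Only numpy, scipy, OpenCV 4.12 (cv2) and the standard library are available. Lean on these libraries where they do the work, as an engineer would, in place of code of your own. Each camera call takes 0.05 s, during which the arm holds its last target. There are 200 camera calls.

### The job

Make the microtome ready to cut: flip the red lock lever on the blade holder fully outward to free it, push the holder along its slideway until its black pointer is on the red index mark, and flip the lever fully back inward to lock it there. Finally roll the knurled thickness wheel on the console by its edge until the panel with four bars (orange) stands in the middle of the window. Leave the other things on the bench where they are.

Things in the scene. Friction and masses are not known exactly. Their poses are not given: they have to be found in the camera images.
- microtome: White fixed machine. Origin on the table under the middle of its housing's front face, z up, +y into the housing, +x away from the robot (turned up to 10 degrees). Base plate x -170..170, y -250..250, 30 mm high; housing x -150..150, y 5..245, 260 high, with a head out to y -30 at x -25..25, z 105..155, and a hand wheel with crank on its +x flank (to x 222, y 40..230). The bed lies in front (-y).
- holder (a joint): Travel of the blade holder along the microtome's +y (towards the housing), m, 0 to 0.095. Grey block 120 (x) x 100 (y) mm, 45 to 77 mm above the table, with a blade clamp on it (top 93 mm, 80 mm wide). Freed, about 3 N slides it and it stays where it is left; with the lever home it is clamped.
- holder_push (a point): Centre of the holder's flat rear face (black rubber pad facing the microtome's -y, 110 mm wide), 65 mm above the table; the face to push on. The slideway under it is 45 mm high, the base plate 30 mm. Axes as the microtome's.
- pointer (a point): Tip of the black pointer, a 6 mm wide tab low on the +x side of the holder, 39 mm above the table. It moves with the holder; axes as the microtome's.
- mark (a point): Red index mark: fixed block 10 mm wide (y) and 30 mm long on the base plate; the point is the middle of its end facing the pointer (4 mm from it in x when they meet). Axes as the microtome's. The pointer is on the mark when its y in this frame is within 5 mm of zero.
- lock_lever (a joint): Angle of the red cam lever, rad: 0 = locked (leans 0.45 from upright inward, to the microtome's -x, over the holder), 1.3 = free (leans 0.85 outward, to +x); stops at both ends, stays where left. About 3 N along x at half its length swings it (to 6 N near 0). It counts as free above 1.15 and as locked below 0.13.
- lever_pivot (a point): Pivot of the lever on the +x side of the holder, 65 mm above the table, moving with the holder; the pivot line runs along the microtome's y, so the lever swings in its x-z plane. Axes as the microtome's.
- lever_knob (a point): Centre of the 24 mm ball at the lever's end, 100 mm from the pivot; the lever bar is 12 mm thick. Above 100 mm over the table only the lever stands up from the holder.
- console: Pale control box, fixed, 160 (x) x 130 (y) mm, top 74 mm above the table, black window frame to 81 mm; origin on the table under its centre, z up, x away from the robot (turned by up to 20 degrees).
- wheel_top (a point): Topmost point of the grey knurled thumbwheel, 92 mm above the table, mid width; it does not turn. Wheel radius 45 mm, width 20 mm, axle along the console's y; it stands 18 mm out of the console's top; the window frame, 11 mm lower, begins 15 mm from this point in +y. Axes as the console's.
- window (a point): Middle of the window, 81 mm above the table, 35 mm in +y from the wheel, in which a numbered drum fast to the wheel is seen: 1 white, 2 yellow, 3 green, 4 orange, 5 blue, 6 violet panel, each with as many black bars. Axes as the console's.
- thickness_wheel (a joint): Turn of the thumbwheel, rad, -0.2 to 2.7; grows as its top rolls towards the console's +x. Panel n is centred in the window at 0.5 (n - 1), so four bars at 1.5 (right within 0.15). A fingertip pressed on its top (4 to 15 N) and drawn along x rolls it (0.8 N at the rim turns it); it stays where left.
- slide_box: Bystander, loose: blue box, 85 x 100 x 34 mm; origin at the centre of its underside. To be left where it is (within 30 mm).
- reagent: Bystander, loose: amber bottle, 60 across, 140 tall mm; origin at the centre of its underside. To be left where it is (within 30 mm).
- brush: Bystander, loose: brush lying flat, 150 long mm; origin at the centre of its underside. To be left where it is (within 30 mm).
- jar: Bystander, loose: glass jar, 64 across, 80 tall mm; origin at the centre of its underside. To be left where it is (within 30 mm).
- wax_block: Bystander, loose: yellow cassette with a white wax block on it, 60 x 45 x 28 mm; origin at the centre of its underside. To be left where it is (within 30 mm).
- beaker: Bystander, loose: open glass beaker, 70 across, 85 tall mm; origin at the centre of its underside. To be left where it is (within 30 mm).

How it is judged:
On the way, in this order (a step that is already met when the one before it is completed fails the run):
1. the lever is flipped outward and the holder is free (value of joint lock_lever above 1.15 rad), for 0.2 s.
2. the freed holder has been pushed to the mark (value of joint lock_lever above 1.15 rad and y of pointer in the frame of mark between -0.005 and 0.005 m), for 0.2 s.
3. the lever is flipped back and the holder is locked on the mark (value of joint lock_lever below 0.13 rad and y of pointer in the frame of mark between -0.005 and 0.005 m), for 0.2 s.
4. the four-bar panel stands in the window (value of joint thickness_wheel between 1.35 and 1.65 rad), for 0.2 s.
At the end, for the whole second after the job is handed in: Lever home (locked, below 0.13 rad), the holder's pointer within 5 mm of the middle of the red mark, the wheel within 0.15 rad of four bars (1.5 rad), all at rest (all of step 3 and all of step 4 and velocity of joint thickness_wheel below 0.05 rad/s and velocity of joint holder below 0.005 m/s); the robot touches nothing.
It fails at once if a bystander is pushed away or knocked over (moved over 30 mm) (distance of any of slide_box, reagent, brush, jar, wax_block, beaker from where it was at the start of the episode above 0.03 m or angle between any of reagent, jar, beaker's own z axis and vertical above 0.6 rad).
It also fails if it takes over 72 s, if anything falls off the work surface, if the arm or the gripper's body presses on something with over 40 N, if the wrist force passes 120 N, or if a joint passes its speed limit or range.

## Working session

There is one attempt and no reset: what is moved stays moved. The work goes in short steps, Python scripts to look and compute and a tool call to move; the robot and the scene stay as the last step left them, time stands still between calls to the robot, and variables do not carry over. Pictures are saved under pics/ and viewed, about 8 in all and at most 12, crops included, and the job is handed in when it is done.

Besides the shell and the picture viewer there is one more tool, called after ">>>" by a JSON object that holds its "name" and its "arguments", one argument or row to a line. play_rows: Moves the arm, as the interface text tells. Its arguments: {"type":"object","properties":{"series":{"type":"array"},"force":{"type":"number"}},"required":["series"]}

```bash
mkdir -p pics; cat > h.py <<'E'
import cv2,numpy as np
from plant import arm
def ray(c,u,v):
    K=np.array(c["intrinsics"]);E=np.array(c["extrinsics"])
    d=np.linalg.inv(K)@[u,v,1.]; d=np.array([d[0],-d[1],-d[2]])
    return E[:3,3],E[:3,:3]@d
def onz(c,u,v,z):
    o,d=ray(c,u,v); return o+d*(z-o[2])/d[2]
def px(c,P):
    K=np.array(c["intrinsics"]);E=np.array(c["extrinsics"])
    p=E[:3,:3].T@(np.array(P)-E[:3,3]); q=K@[p[0],-p[1],-p[2]]; return q[:2]/q[2]
E
python3 - <<'E'
from h import *
for n in("top","side"):
    c=arm.camera(n); cv2.imwrite(f"pics/{n}0.png",cv2.resize(c["color"],(800,600),interpolation=cv2.INTER_CUBIC))
    print(n,np.round(c["intrinsics"],1).tolist(),np.round(c["extrinsics"],3).tolist(),[k for k in c])
s=arm.read_state();print({k:np.round(s[k],3) for k in("clock","position","tool_rot","ft_force","opening")},arm.tcp_to_grasp)
E
```

```text
top [[478.5, 0.0, 260.7], [0.0, 478.5, 188.4], [0.0, 0.0, 1.0]] [[0.005, 0.982, -0.19, 0.283], [-1.0, 0.005, 0.003, -0.14], [0.004, 0.19, 0.982, 1.348], [0.0, 0.0, 0.0, 1.0]] ['color', 'intrinsics', 'extrinsics']
side [[420.9, 0.0, 253.7], [0.0, 420.9, 190.3], [0.0, 0.0, 1.0]] [[-0.83, 0.423, -0.364, 0.151], [-0.558, -0.619, 0.553, 0.412], [0.009, 0.662, 0.75, 0.845], [0.0, 0.0, 0.0, 1.0]] ['color', 'intrinsics', 'extrinsics']
{'clock': np.float64(0.1), 'position': array([ 0.226, -0.689,  0.231]), 'tool_rot': array([-0.001,  0.987,  0.158, -0.   ]), 'ft_force': array([-0.394,  0.51 , -0.29 ]), 'opening': np.float64(0.086)} 0.0187
```

View pics/top0.png

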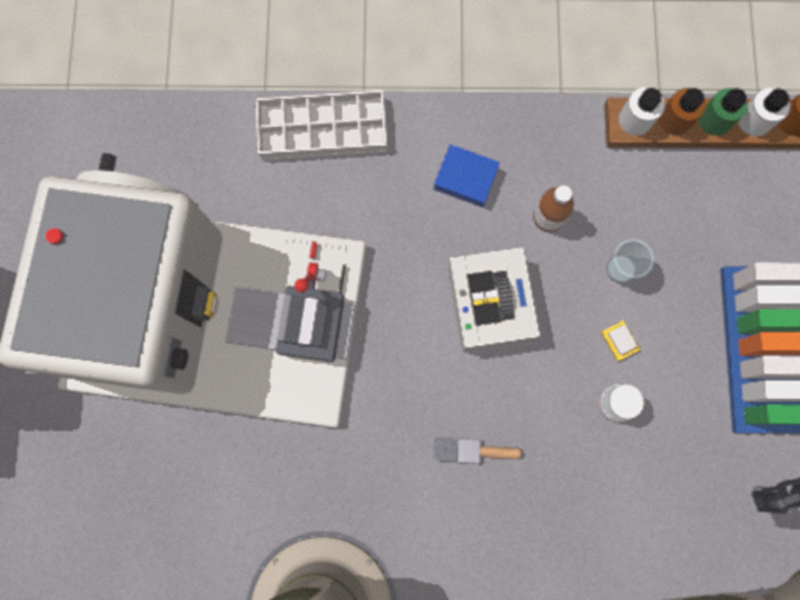

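View pics/side0.png

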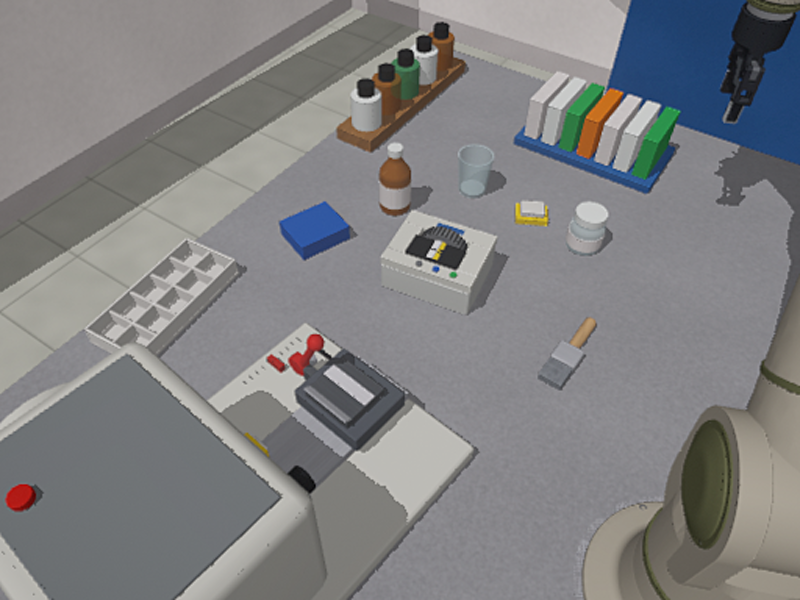

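Top: microtome at left with the holder near (310,325), lever knob near (302,285), and red mark near (313,250). The console is at (495,298). I need zoomed crops.

```bash
python3 - <<'E'
from h import *
t=arm.camera("top")["color"];s=arm.camera("side")["color"]
a=cv2.resize(t[140:240,145:240],(400,421),interpolation=cv2.INTER_CUBIC)
b=cv2.resize(s[195:295,155:275],(400,333),interpolation=cv2.INTER_CUBIC)
d=cv2.resize(t[155:228,283:350],(300,327),interpolation=cv2.INTER_CUBIC)
im=np.zeros((600,800,3),np.uint8);im[:421,:400]=a;im[:333,400:]=b
d2=cv2.resize(s[130:205,240:325],(300,265),interpolation=cv2.INTER_CUBIC)
im[335:,400:700]=d2
cv2.imwrite("pics/crop0.png",im)
E
```

```text
(no output)
```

View pics/crop0.png

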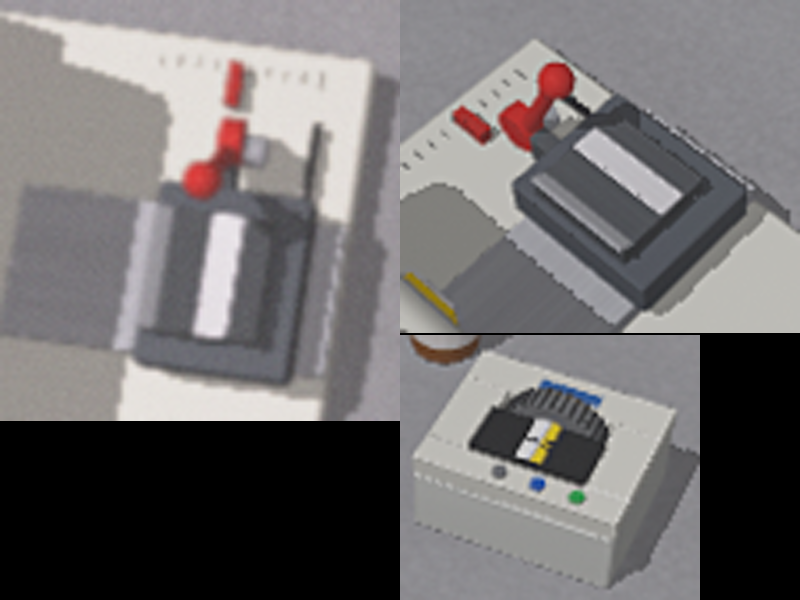

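```bash
cat >> h.py <<'E'
def tri(c1,p1,c2,p2):
    o1,d1=ray(c1,*p1);o2,d2=ray(c2,*p2)
    k=np.linalg.lstsq(np.c_[d1,-d2],o2-o1,rcond=None)[0]
    a,b=o1+d1*k[0],o2+d2*k[1]; return (a+b)/2,np.linalg.norm(a-b)
def redblobs(c,lo=6):
    h=cv2.cvtColor(c["color"],cv2.COLOR_BGR2HSV)
    m=cv2.inRange(h,(0,150,70),(8,255,255))|cv2.inRange(h,(174,150,70),(180,255,255))
    n,l,s,ce=cv2.connectedComponentsWithStats(m)
    return [(s[i].tolist(),np.round(ce[i],1).tolist()) for i in range(1,n) if s[i][4]>lo]
E
python3 - <<'E'
from h import *
t=arm.camera("top");s=arm.camera("side")
print(redblobs(t));print(redblobs(s))
k=.64
A,B,C=[onz(t,u*k,v*k,.03)[:2] for u,v in((365,240),(338,427),(217,223))]
print("base",A,B,C, "yaw from -y edge",np.degrees(np.arctan2(*(A-B)[::-1])),"far edge",np.degrees(np.arctan2(*(C-A)[::-1]))-90)
f=lambda x,y:(145+x*95/400,140+y*100/421)
print("pointer",onz(t,*f(317,125),.039),"mark near end",onz(t,*f(232,105),.04), "mark far",onz(t,*f(236,62),.04))
# knob: crop top (201,180); side crop (556,82)
print("knob",tri(t,f(201,180),s,(155+156*.3,195+82*.3)))
print("pivot",onz(t,*f(230,135),.065))
# console top corners
Q=[onz(t,u*k,v*k,.074)[:2] for u,v in((451,258),(525,250),(539,338),(464,349))]
print("console",np.round(Q,3).tolist(),np.mean(Q,0),[np.degrees(np.arctan2(*d[::-1])) for d in(Q[0]-Q[3],Q[1]-Q[2])])
print("wheel",onz(t,505*k,295*k,.09),"win",onz(t,486*k,298*k,.081))
E
```

```text
[([30, 147, 10, 9, 67], [34.2, 150.7]), ([199, 156, 3, 9, 17], [200.2, 159.8]), ([197, 169, 6, 7, 33], [199.6, 171.8]), ([189, 179, 8, 8, 46], [192.4, 182.1])]
[([185, 214, 22, 26, 225], [195.6, 225.9]), ([171, 227, 11, 11, 55], [176.3, 231.9]), ([4, 310, 19, 17, 251], [12.9, 318.0])]
base [ 0.63920443 -0.06623389] [ 0.30361314 -0.02459757] [0.66973334 0.20474579] yaw from -y edge -7.072461840919157 far edge -6.427910949397813
pointer [ 0.58988717 -0.0300986   0.039     ] mark near end [0.60303149 0.02681587 0.04      ] mark far [0.63268405 0.02499181 0.04      ]
knob (array([0.52870865, 0.02980023, 0.15464384]), np.float64(0.000940184003250427))
pivot [0.57677431 0.02435175 0.065     ]
console [[0.596, -0.22], [0.611, -0.35], [0.455, -0.37], [0.435, -0.241]] [ 0.52426327 -0.29535122] [np.float64(7.561062718085996), np.float64(7.374247602403695)]
wheel [ 0.52696435 -0.31112647  0.09      ] win [ 0.52325341 -0.27944261  0.081     ]
```

```bash
cat >> h.py <<'E'
from scipy.spatial.transform import Rotation as R
P0=np.array([.571,.0247,.065]); XM=np.array([.993,-.118,0]); YM=np.array([.118,.993,0])
def to(P,yaw=-6.8):
    s=arm.read_state();q=s["tool_rot"];r=R.from_quat([q[1],q[2],q[3],q[0]])
    x=r.apply([1,0,0]);y0=np.degrees(np.arctan2(x[1],x[0]))
    print("t %.2f pos"%s["clock"],np.round(s["position"],4),"yaw %.1f"%y0,"F",np.round(s["ft_force"],1),"shift",np.round(1000*r.inv().apply(np.array(P)-s["position"]),1),"turn %.1f"%(y0-yaw))
def mt(a,b,z): return np.r_[(P0+a*XM+b*YM)[:2],z]
E
python3 -c "
from h import *
to(mt(-.076,0,.23))"
```

```text
t 0.30 pos [ 0.2258 -0.6888  0.231 ] yaw 18.2 F [-0.6  0.3 -0.5] shift [ 481.4 -602.5    1.2] turn 25.0
```

>>> {"name": "play_rows", "arguments": {
  "series": [
    [[0, 35, -44, 0, 5], [0, 72, -90, 0, 10], [0, 108, -135, 0, 15], [0, 144, -181, 0, 20], [0, 180, -226, 0, 25], [0, 217, -271, 0, 25], [0, 253, -316, 0, 25], [0, 289, -361, 0, 25]]
  ]
}}

```text
clock: 1.3
position: [0.3886, -0.2542, 0.2316]
tool_rot: [0.0, 0.998, -0.06, 0.0]
ft_force: [0.5, 0.2, 0.2]
opening: 0.0002
```

```bash
python3 -c "
from h import *
to(mt(-.076,0,.23))"
```

```text
t 1.30 pos [ 0.3886 -0.2542  0.2316] yaw -6.8 F [0.5 0.2 0.2] shift [  71.8 -298.5    1.5] turn -0.0
```

>>> {"name": "play_rows", "arguments": {
  "series": [
    [[0, 14, -60, 0, 0], [0, 29, -120, 0, 0], [0, 43, -180, 0, 0], [0, 58, -240, 0, 0], [0, 72, -298, 0, 0], [0, 72, -298, 0, 0], [0, 72, -298, 30, 0], [0, 72, -298, 30, 0]]
  ]
}}

```text
clock: 2.3
position: [0.4936, 0.0306, 0.2001]
tool_rot: [0.001, 0.998, -0.06, -0.002]
ft_force: [-0.4, 0.3, -0.4]
opening: -0.0001
```

```bash
python3 -c "
from h import *
to(mt(-.076,0,.115))
c=arm.camera('side');im=cv2.resize(c['color'][150:320,100:327],(800,600),interpolation=cv2.INTER_CUBIC);cv2.imwrite('pics/s1.png',im)"
```

```text
t 2.30 pos [0.4936 0.0306 0.2001] yaw -6.9 F [-0.4  0.3 -0.4] shift [ 1.8 -3.4 85.1] turn -0.1
```

View pics/s1.png

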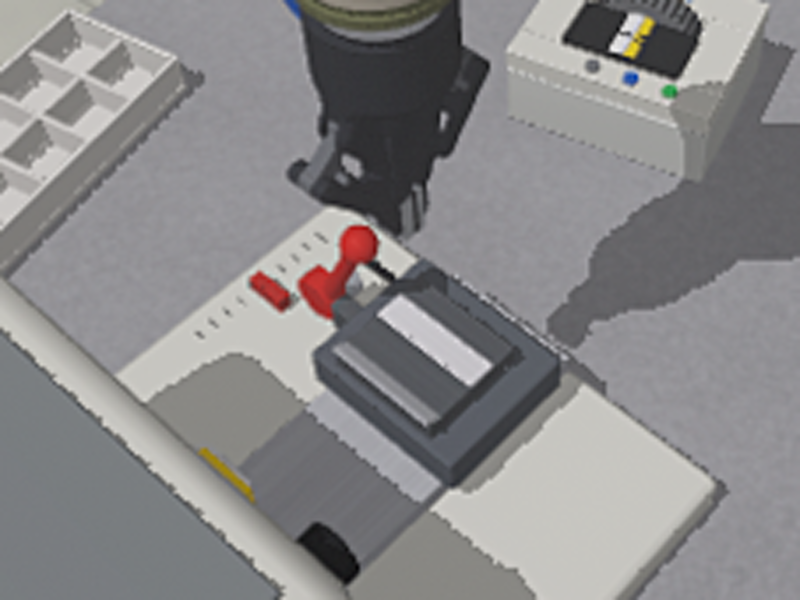

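The shut fingers hang above and on the −x side of the knob (tip at (405,225), knob at (358,243)). I'll descend and push outward.

>>> {"name": "play_rows", "arguments": {
  "series": [
    [[0, 2, -4, 45, 0], [0, 2, -4, 85, 0], [0, 2, -4, 85, 0], [0, 22, -4, 85, 0], [0, 42, -4, 85, 0], [0, 57, -4, 85, 0], [0, 72, -4, 85, 0], [0, 72, -4, 85, 0]]
  ]
}}

```text
clock: 3.35
position: [0.5682, 0.0267, 0.1168]
tool_rot: [-0.0, 0.998, -0.06, 0.001]
ft_force: [-0.5, 0.9, 0.8]
opening: 0.0
```

>>> {"name": "play_rows", "arguments": {
  "series": [
    [[0, 12, 0, 2, 0], [0, 22, 0, 2, 0], [0, 28, 0, 2, 0], [0, 32, 0, 2, 0], [0, 36, 0, 2, 0], [0, 36, 0, 2, 0]]
  ]
}}

```text
clock: 4.1
position: [0.6033, 0.0225, 0.1143]
tool_rot: [-0.0, 0.998, -0.06, 0.0]
ft_force: [0.3, 0.7, -0.0]
opening: 0.0001
```

```bash
python3 -c "
from h import *
to(mt(.035,0,.115))
print(redblobs(arm.camera('top')))
c=arm.camera('side');print(redblobs(c));im=cv2.resize(c['color'][150:320,100:327],(800,600),interpolation=cv2.INTER_CUBIC);cv2.imwrite('pics/s2.png',im)"
```

```text
t 4.10 pos [0.6033 0.0225 0.1143] yaw -6.9 F [ 0.3  0.7 -0. ] shift [ 2.7  1.6 -0.7] turn -0.1
[([30, 147, 10, 9, 68], [34.4, 150.6]), ([197, 163, 6, 15, 51], [199.5, 171.5])]
[([162, 196, 6, 5, 21], [164.2, 198.5]), ([178, 216, 19, 25, 155], [188.2, 229.0]), ([171, 227, 11, 11, 56], [176.3, 232.0]), ([4, 310, 19, 17, 250], [13.0, 318.0])]
```

View pics/s2.png

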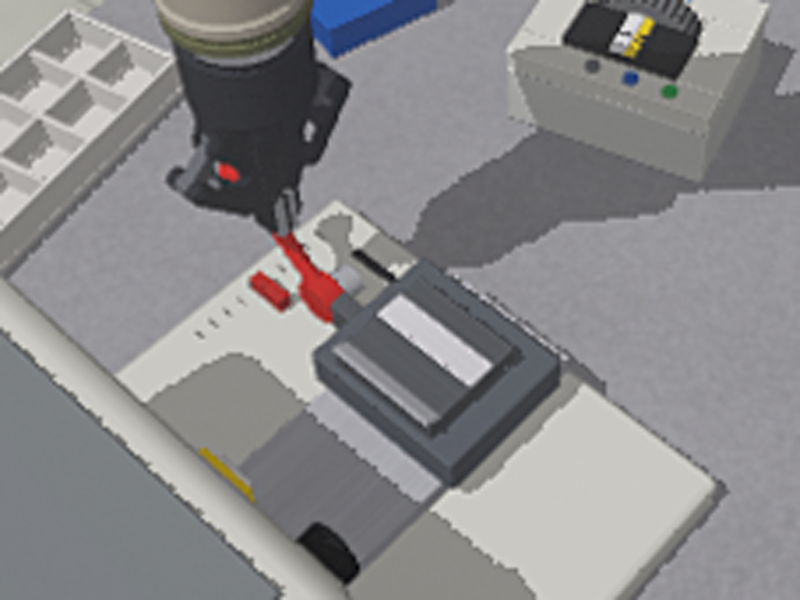

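The lever now leans outward, but I see no stop force yet. I'll creep further until it meets the stop.

>>> {"name": "play_rows", "arguments": {
  "series": [
    [[0, 4, 0, 0, 0], [0, 7, 0, 0, 0], [0, 9, 0, 0, 0], [0, 9, 0, 0, 0]]
  ]
}}

```text
clock: 4.7
position: [0.6097, 0.0217, 0.114]
tool_rot: [0.0, 0.998, -0.06, -0.002]
ft_force: [-7.3, 0.3, 4.9]
opening: -0.0003
```

>>> {"name": "play_rows", "arguments": {
  "series": [
    [[0, -12, 0, 0, 0], [0, -20, 0, -50, 0], [0, -60, 60, -80, 0], [0, -100, 120, -80, 0], [0, -100, 120, -80, 0]]
  ]
}}

```text
clock: 5.32
position: [0.4956, -0.0886, 0.1951]
tool_rot: [0.001, 0.998, -0.061, 0.0]
ft_force: [1.2, 0.6, -0.5]
opening: -0.0002
```

```bash
python3 -c "
from h import *
t=arm.camera('top');s=arm.camera('side')
print(redblobs(t),redblobs(s))
f=lambda x,y:(145+x*95/400,140+y*100/421)
for p in ((307,205),(298,292),(290,380)):
  q=onz(t,*f(*p),.077);print('rear',q, (q-P0)@XM,(q-P0)@YM)
q=onz(t,*f(317,125),.039);print('ptr',(q-P0)@XM,(q-P0)@YM)
q=onz(t,200.2,159.8,.04);print('mark',(q-P0)@XM,(q-P0)@YM)
to(mt(-.08,-.12,.1))
im=np.vstack([cv2.resize(t['color'][140:240,140:273],(400,300),interpolation=cv2.INTER_CUBIC),cv2.resize(s['color'][190:290,150:283],(400,300),interpolation=cv2.INTER_CUBIC)]);cv2.imwrite('pics/s3.png',im)"
```

```text
[([198, 139, 5, 6, 19], [199.5, 141.0]), ([30, 147, 10, 9, 68], [34.4, 150.6])] [([161, 194, 36, 47, 309], [179.3, 216.7]), ([171, 227, 11, 11, 54], [176.3, 231.9]), ([4, 310, 19, 17, 250], [13.0, 318.0])]
rear [ 0.5281998 -0.027966   0.077    ] -0.03628600851835942 -0.05734775818107443
rear [ 0.47171646 -0.02346447  0.077     ] -0.0929051474548789 -0.059542778623418474
rear [ 0.41553452 -0.01968354  0.077     ] -0.14913996633461404 -0.06241778201855248
ptr 0.02522119387993008 -0.05218632520300682
mark 0.04632290432178622 0.007784625522335028
t 5.42 pos [ 0.4962 -0.0884  0.1949] yaw -7.1 F [ 0.5  0.4 -0.4] shift [-19.1  -1.1  94.9] turn -0.3
```

View pics/s3.png

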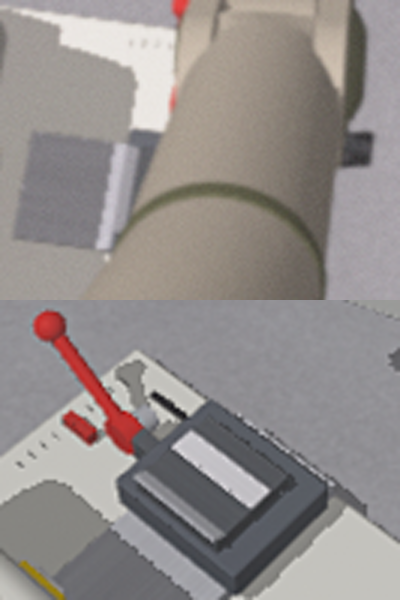

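>>> {"name": "play_rows", "arguments": {
  "series": [
    [[0, -32, 0, 50, 0], [0, -32, 0, 100, 0], [0, -32, 0, 137, 0], [0, -32, -20, 137, 0], [0, -32, -40, 137, 0], [0, -32, -55, 137, 0], [0, -32, -70, 137, 0], [0, -32, -80, 137, 0]]
  ]
}}

```text
clock: 6.42
position: [0.4764, -0.0016, 0.0574]
tool_rot: [-0.0, 0.998, -0.06, 0.0]
ft_force: [1.1, -3.4, -1.3]
opening: -0.0006
```

```bash
python3 -c "
from h import *
to(mt(-.093,-.06,.058))
s=arm.camera('side')
im=cv2.resize(s['color'][200:280,150:257],(800,598),interpolation=cv2.INTER_CUBIC);cv2.imwrite('pics/s4.png',im)"
```

```text
t 6.42 pos [ 0.4764 -0.0016  0.0574] yaw -6.8 F [ 1.1 -3.4 -1.3] shift [-2.2 22.7 -0.6] turn -0.0
```

View pics/s4.png

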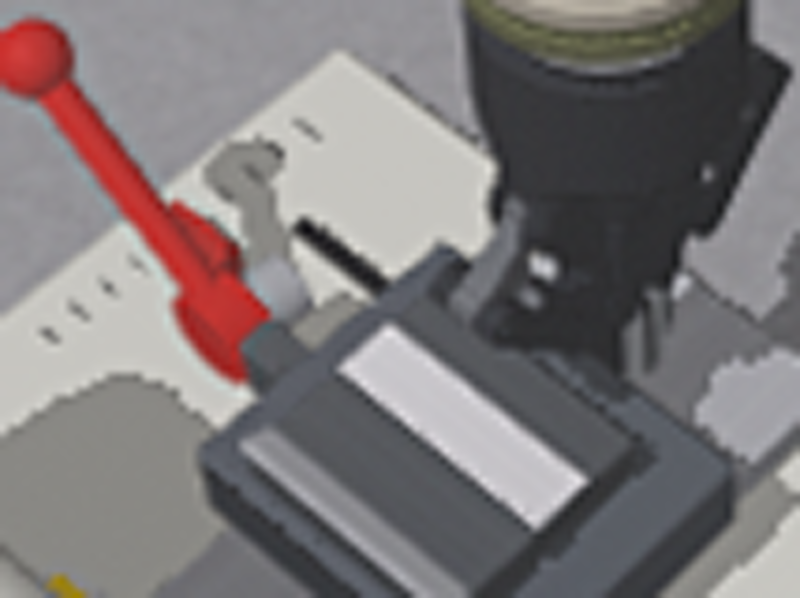

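The holder has slid. The pointer tip is at (303,227) in the crop and the mark is partly behind the lever at (210,235). Next I'll work out the remaining distance.

```bash
python3 -c "
from h import *
s=arm.camera('side');t=arm.camera('top')
k=107/800
q=onz(s,150+303*k,200+227*k,.039);print('ptr',(q-P0)@XM,(q-P0)@YM)
m,e=tri(t,(200.2,159.8),s,(176.3,231.9));print('mark tri',m,e,(m-P0)@XM,(m-P0)@YM)
for z in(.035,.04):
  q=onz(s,176.3,231.9,z);print('mark side',z,(q-P0)@XM,(q-P0)@YM)
q=onz(s,(155+172*.3),(195+102*.3),.039);print('start ptr side approx',(q-P0)@XM,(q-P0)@YM)
print(redblobs(s))"
```

```text
ptr 0.02559100154571302 -0.015930685732351485
mark tri [0.6189573  0.02750456 0.03830789] 0.001321778952248209 0.04729065794273079 0.008443888267589964
mark side 0.035 0.05001950030274875 0.0073992651490679285
mark side 0.04 0.04685446595609432 0.009419449952616378
start ptr side approx 0.006946788520162276 -0.05060680123619744
[([148, 203, 37, 48, 372], [167.8, 227.1]), ([4, 310, 19, 17, 250], [13.0, 318.0])]
```

>>> {"name": "play_rows", "arguments": {
  "series": [
    [[0, -2, -10, 0, 0], [0, -2, -18, 0, 0], [0, -2, -22, 0, 0], [0, -2, -22, 0, 0]]
  ]
}}

```text
clock: 7.08
position: [0.4763, 0.0202, 0.0572]
tool_rot: [-0.0, 0.998, -0.059, -0.0]
ft_force: [-0.1, 0.5, 0.3]
opening: -0.0003
```

```bash
python3 -c "
from h import *
to(mt(-.093,-.06,.058))
s=arm.camera('side')
im=cv2.resize(s['color'][205:265,150:230],(800,600),interpolation=cv2.INTER_CUBIC);cv2.imwrite('pics/s5.png',im)"
```

```text
t 7.08 pos [0.4763 0.0202 0.0572] yaw -6.8 F [-0.1  0.5  0.3] shift [ 0.6 44.3 -0.8] turn 0.0
```

View pics/s5.png

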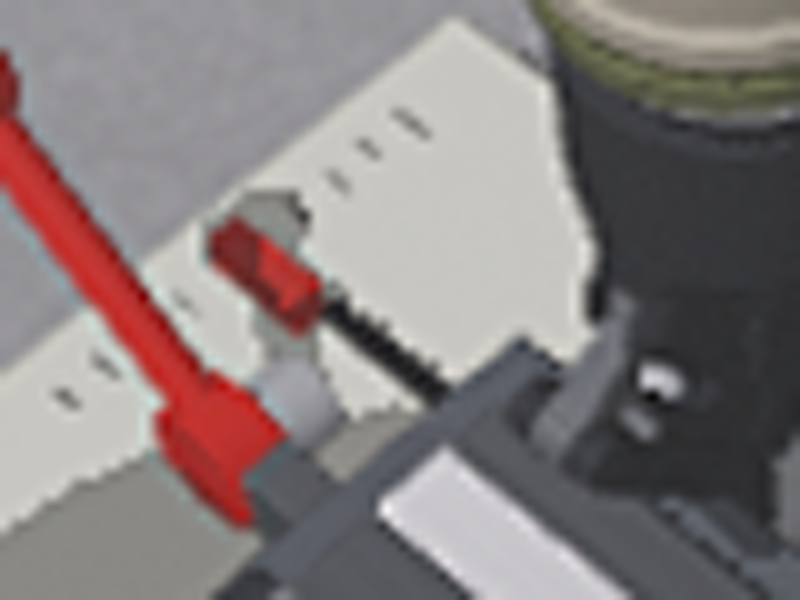

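```bash
python3 -c "
from h import *
s=arm.camera('side')
for p in((328,305),(440,390)):
  q=onz(s,150+p[0]/10,205+p[1]/10,.039);print('ptr',(q-P0)@XM,(q-P0)@YM)
h=cv2.cvtColor(s['color'],cv2.COLOR_BGR2HSV)
for p in((322,285),(298,318),(235,215),(212,245)):
  for z in (.038,.042): 
    q=onz(s,150+p[0]/10,205+p[1]/10,z);print(p,z,(q-P0)@XM,(q-P0)@YM)
print(redblobs(s))"
```

```text
ptr 0.028443773770207674 0.006072553347094987
ptr -0.008356756828085737 0.005510046260174376
(322, 285) 0.038 0.034307056402758336 0.0026776386032891296
(322, 285) 0.042 0.03184348159327544 0.004323191188791626
(298, 318) 0.038 0.03159787892600785 0.012761859796296626
(298, 318) 0.042 0.02914772949429098 0.014357439842106084
(235, 215) 0.038 0.06480278711106414 0.002303087127282429
(235, 215) 0.042 0.062188090158966404 0.0039504958093682435
(212, 245) 0.038 0.06233696201778719 0.01178279241542026
(212, 245) 0.042 0.05973448450633752 0.01338322424726419
[([141, 209, 37, 48, 330], [159.2, 231.6]), ([171, 227, 11, 11, 49], [176.5, 232.1]), ([4, 310, 19, 17, 250], [13.0, 318.0])]
```

>>> {"name": "play_rows", "arguments": {
  "series": [
    [[0, 0, -2, 0, 0], [0, 0, -2, 0, 0], [0, 0, -2, 0, 0], [0, 0, 20, 0, 0], [0, 0, 35, -50, 0], [0, 0, 35, -105, 0], [0, 40, 20, -145, 0], [0, 80, 0, -145, 0]]
  ]
}}

```text
clock: 8.18
position: [0.5586, 0.0099, 0.2063]
tool_rot: [-0.001, 0.998, -0.06, 0.003]
ft_force: [0.4, 0.4, -0.0]
opening: 0.0
```

```bash
python3 -c "
from h import *
to(mt(.12,.060,.20))
s=arm.camera('side');t=arm.camera('top')
print(redblobs(s),redblobs(t))
im=np.hstack([cv2.resize(s['color'][205:265,150:230],(400,300),interpolation=cv2.INTER_CUBIC),cv2.resize(t['color'][140:215,145:245],(400,300),interpolation=cv2.INTER_CUBIC)]);cv2.imwrite('pics/s6.png',im)"
```

```text
t 8.18 pos [0.5586 0.0099 0.2063] yaw -6.9 F [ 0.4  0.4 -0. ] shift [130.4 -76.5   7.3] turn -0.1
[([141, 209, 37, 49, 334], [159.0, 232.0]), ([171, 227, 11, 11, 42], [176.3, 231.7]), ([4, 310, 19, 17, 250], [13.0, 318.0])] [([30, 147, 10, 9, 70], [34.4, 150.6])]
```

View pics/s6.png

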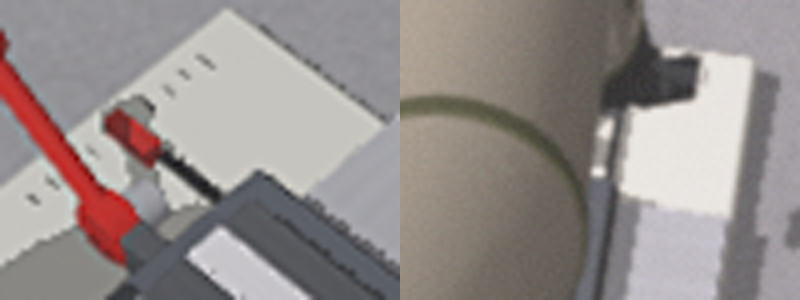

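The pointer's axis now meets the mark's end at (155,150). Now I'll go around to the outer side of the lever.

>>> {"name": "play_rows", "arguments": {
  "series": [
    [[0, 45, -25, 7, 0], [0, 90, -50, 7, 0], [0, 130, -76, 7, 0], [0, 130, -76, 7, 0], [0, 130, -76, 50, 0], [0, 130, -76, 92, 0], [0, 130, -76, 92, 0]]
  ]
}}

```text
clock: 9.15
position: [0.6909, 0.0692, 0.1071]
tool_rot: [0.001, 0.998, -0.06, -0.004]
ft_force: [-0.2, 0.6, 0.2]
opening: 0.0004
```

```bash
python3 -c "
from h import *
to(mt(0,.060,.115))"
```

```text
t 9.15 pos [0.6909 0.0692 0.1071] yaw -6.9 F [-0.2  0.6  0.2] shift [-113.8   -1.5   -7.1] turn -0.1
```

>>> {"name": "play_rows", "arguments": {
  "series": [
    [[0, -25, -1, -7, 0], [0, -45, -1, -7, 0], [0, -65, -1, -7, 0], [0, -85, -1, -7, 0], [0, -100, -1, -7, 0], [0, -112, -1, -7, 0], [0, -117, -1, -7, 0], [0, -117, -1, -7, 0]]
  ]
}}

```text
clock: 10.15
position: [0.5781, 0.085, 0.1174]
tool_rot: [-0.0, 0.998, -0.06, 0.0]
ft_force: [1.0, -1.0, 1.0]
opening: 0.0002
```

>>> {"name": "play_rows", "arguments": {
  "series": [
    [[0, -4, 0, 3, 0], [0, -7, 0, 3, 0], [0, -10, 0, 3, 0], [0, -10, 0, 3, 0]]
  ]
}}

```text
clock: 10.65
position: [0.5695, 0.0862, 0.1144]
tool_rot: [-0.0, 0.998, -0.06, 0.001]
ft_force: [7.5, 0.3, -1.6]
opening: 0.0003
```

>>> {"name": "play_rows", "arguments": {
  "series": [
    [[0, -3, 0, 0, 0], [0, -5, 0, 0, 0], [0, -5, 0, 0, 0]]
  ]
}}

```text
clock: 11.02
position: [0.5684, 0.0869, 0.1156]
tool_rot: [-0.001, 0.998, -0.06, 0.005]
ft_force: [14.7, -2.2, 1.6]
opening: -0.0003
```

Position has stalled at 15 N, so the lever is on its stop. I'll back off outward, rise and clear towards −y to look.

>>> {"name": "play_rows", "arguments": {
  "series": [
    [[0, 20, 0, 0, 0], [0, 40, 0, -30, 0], [0, 40, 0, -90, 0], [0, 40, 60, -110, 0], [0, 40, 120, -110, 0], [0, 40, 180, -110, 0], [0, 40, 240, -110, 0], [0, 40, 240, -110, 0]]
  ]
}}

```text
clock: 12.02
position: [0.5715, -0.1619, 0.2237]
tool_rot: [0.001, 0.998, -0.064, -0.002]
ft_force: [0.3, 0.8, 0.2]
opening: 0.0001
```

```bash
cat >> h.py <<'E'
W=np.array([.527,-.312]); cy=np.radians(7.4); XC=np.array([np.cos(cy),np.sin(cy)])
def wt(a,z): return np.r_[W+a*XC,z]
E
python3 -c "
from h import *
to(wt(-.018,.15),7.4)
s=arm.camera('side');t=arm.camera('top')
print(redblobs(s),redblobs(t))
im=np.hstack([cv2.resize(s['color'][205:265,150:230],(400,300),interpolation=cv2.INTER_CUBIC),cv2.resize(t['color'][145:205,150:230],(400,300),interpolation=cv2.INTER_CUBIC)]);
im=np.vstack([im,np.hstack([cv2.resize(s['color'][130:190,245:325],(400,300),interpolation=cv2.INTER_CUBIC),cv2.resize(t['color'][160:220,280:360],(400,300),interpolation=cv2.INTER_CUBIC)])]);cv2.imwrite('pics/s7.png',im)"
```

```text
t 12.03 pos [ 0.5715 -0.1619  0.2237] yaw -7.3 F [0.3 0.8 0.2] shift [-42.2 159.   74.1] turn -14.7
[([165, 227, 22, 30, 265], [175.6, 241.5]), ([4, 310, 19, 17, 250], [13.0, 318.0])] [([30, 147, 10, 9, 68], [34.2, 150.7]), ([199, 156, 3, 9, 17], [200.2, 159.8]), ([175, 166, 7, 9, 42], [178.1, 169.5]), ([166, 176, 9, 9, 55], [169.6, 180.2])]
```

View pics/s7.png

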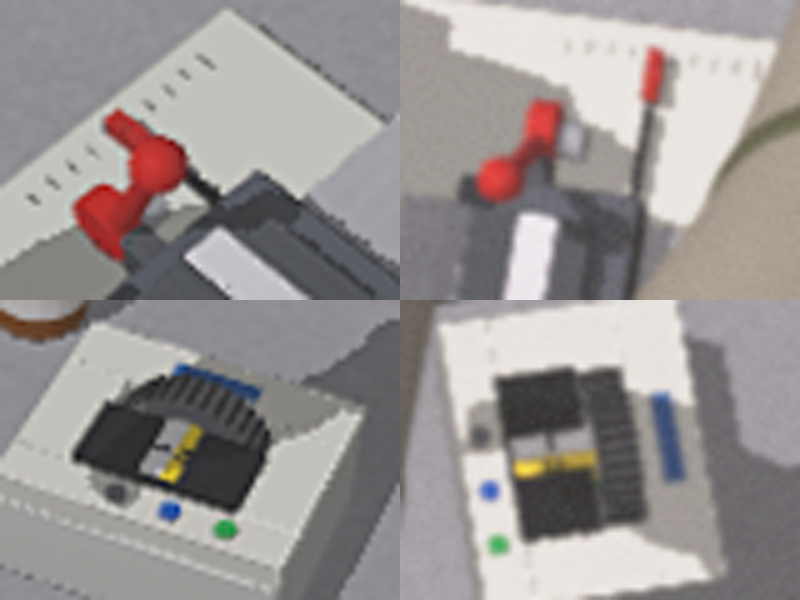

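Lever is home, and the top view shows the pointer collinear with the red mark. The window shows the white/yellow boundary centred, so the wheel is at about 0.25 rad. Next is the wheel, with its position refined first.

```bash
python3 -c "
from h import *
t=arm.camera('top');YC=np.array([-XC[1],XC[0]])
f=lambda x,y:(280+(x-400)/5,160+(y-300)/5)
w=onz(t,*f(549,455),.081)[:2];print('window',w,'-> wheel',w-.035*YC)
print('wheel direct',onz(t,*f(613,447),.088)[:2])
to(wt(-.018,.12),7.4)"
```

```text
window [ 0.52246672 -0.2760867 ] -> wheel [ 0.52697457 -0.31079519]
wheel direct [ 0.52570315 -0.309755  ]
t 12.18 pos [ 0.5736 -0.155   0.2237] yaw -6.8 F [ 1.1  0.2 -0.2] shift [-44.9 165.9 103.6] turn -14.2
```

>>> {"name": "play_rows", "arguments": {
  "series": [
    [[0, -15, 50, 0, -5], [0, -30, 100, 30, -10], [0, -45, 150, 60, -14], [0, -45, 165, 90, -14], [0, -45, 165, 104, -14], [0, -45, 165, 104, -14], [0, -45, 165, 104, -14]]
  ]
}}

```text
clock: 13.05
position: [0.5112, -0.3131, 0.1212]
tool_rot: [-0.0, 0.998, 0.064, 0.001]
ft_force: [-0.6, 0.2, -0.2]
opening: -0.0003
```

```bash
python3 -c "
from h import *
to(wt(-.018,.092),7.4)"
```

```text
t 13.05 pos [ 0.5112 -0.3131  0.1212] yaw 7.3 F [-0.6  0.2 -0.2] shift [-2.2  0.9 29.2] turn -0.1
```

Descend to press.

>>> {"name": "play_rows", "arguments": {
  "series": [
    [[0, -2, 0, 20, 0], [0, -2, 0, 27, 0], [0, -2, 0, 30, 0], [0, -2, 0, 32, 0], [0, -2, 0, 32, 0]]
  ]
}}

```text
clock: 13.68
position: [0.5081, -0.3151, 0.0887]
tool_rot: [0.0, 0.998, 0.062, 0.0]
ft_force: [-0.3, 0.7, 1.9]
opening: -0.0001
```

>>> {"name": "play_rows", "arguments": {
  "series": [
    [[0, 0, 0, 1.5, 0], [0, 0, 0, 3, 0], [0, 0, 0, 3, 0]]
  ]
}}

```text
clock: 14.05
position: [0.506, -0.3156, 0.0868]
tool_rot: [0.0, 0.998, 0.062, -0.001]
ft_force: [-9.7, 1.2, 20.9]
opening: 0.0003
```

>>> {"name": "play_rows", "arguments": {
  "series": [
    [[0, 0, 0, -1.5, 0], [0, 4, 0, -2.2, 0], [0, 8, 0, -2.8, 0], [0, 12, 0, -3, 0], [0, 12, 0, -3, 0]]
  ]
}}

```text
clock: 14.68
position: [0.5206, -0.3134, 0.091]
tool_rot: [0.0, 0.998, 0.062, 0.001]
ft_force: [-5.3, 5.4, 28.4]
opening: 0.0
```

```bash
cat >> h.py <<'E'
def drum():
    c=arm.camera("top");YC=np.array([-XC[1],XC[0]])
    out=[]
    for a in range(-13,14):
        b=[c["color"][tuple(np.round(px(c,np.r_[W+a*.001*XC+(.035+j*.001)*YC,.079])).astype(int)[::-1])] for j in(-9,-8,8,9)]
        out.append(np.median(b,0).astype(int).tolist())
    for a in range(0,27,2): print(a-13,out[a])
E
python3 -c "
from h import *
to(wt(0,.092),7.4);drum()"
```

```text
t 14.68 pos [ 0.5206 -0.3134  0.091 ] yaw 7.2 F [-5.3  5.4 28.4] shift [ 6.6 -0.6 -0.9] turn -0.2
-13 [128, 141, 150]
-11 [127, 140, 149]
-9 [129, 140, 151]
-7 [125, 136, 146]
-5 [125, 134, 145]
-3 [123, 132, 143]
-1 [120, 129, 140]
1 [114, 123, 134]
3 [111, 120, 130]
5 [116, 125, 135]
7 [107, 118, 127]
9 [104, 112, 119]
11 [104, 112, 119]
13 [104, 107, 110]
```

>>> {"name": "play_rows", "arguments": {
  "series": [
    [[0, 0, 0, -2.3, 0], [0, 4, 0, -2.5, 0], [0, 8, 0, -2.5, 0], [0, 12, 0, -2.3, 0], [0, 12, 0, -2.3, 0]]
  ]
}}

```text
clock: 15.35
position: [0.5335, -0.3117, 0.0919]
tool_rot: [0.0, 0.998, 0.063, 0.001]
ft_force: [0.7, 3.7, 13.7]
opening: 0.0001
```

```bash
python3 -c "
from h import *
to(wt(0,.092),7.4)
s=arm.camera('side')
cv2.imwrite('pics/s8.png',cv2.resize(s['color'][120:195,240:340],(800,600),interpolation=cv2.INTER_CUBIC))"
```

```text
t 15.35 pos [ 0.5335 -0.3117  0.0919] yaw 7.2 F [ 0.7  3.7 13.7] shift [-6.5 -0.5 -0.1] turn -0.2
```

View pics/s8.png

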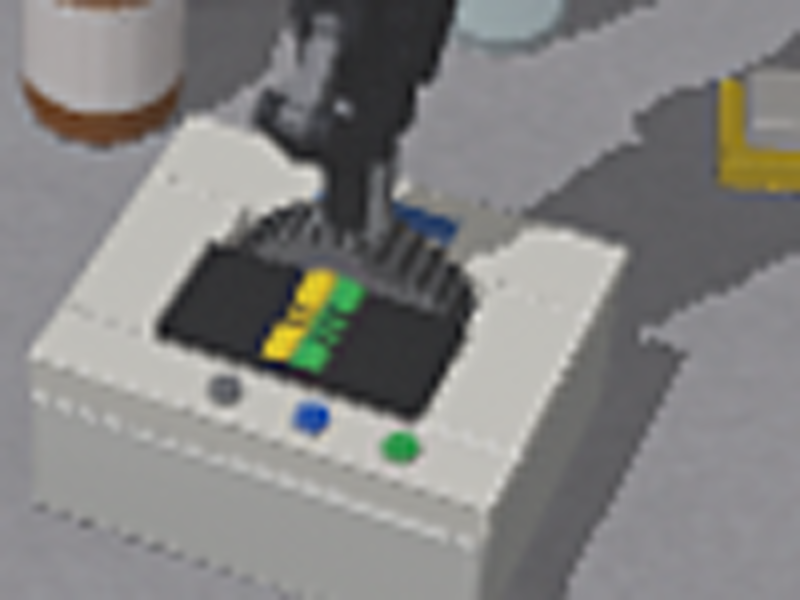

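The window now shows the yellow/green boundary (about 0.75 rad), so rolling tracks as expected. Continuing.

>>> {"name": "play_rows", "arguments": {
  "series": [
    [[0, 4, 0, 0, 0], [0, 8, 0, 0.4, 0], [0, 12, 0, 1.0, 0], [0, 12, 0, 1.0, 0], [0, 12, 0, -10, 0], [0, -20, 0, -15, 0], [0, -20, 0, -15, 0], [0, -20, 0, -15, 0]]
  ]
}}

```text
clock: 16.4
position: [0.5123, -0.3148, 0.1057]
tool_rot: [0.0, 0.998, 0.062, 0.0]
ft_force: [0.2, 0.2, 0.5]
opening: -0.0003
```

```bash
cat >> h.py <<'E'
def sdrum():
    c=arm.camera("side");YC=np.array([-XC[1],XC[0]])
    hsv=cv2.cvtColor(c["color"],cv2.COLOR_BGR2HSV);r=[]
    for a in range(-16,17,2):
        b=[hsv[tuple(np.round(px(c,np.r_[W+a*.001*XC+(.035+j*.001)*YC,.079])).astype(int)[::-1])] for j in(-10,-9,9,10)]
        r.append((a,np.median(b,0).astype(int).tolist()))
    print(r)
E
python3 -c "
from h import *
to(wt(-.010,.092),7.4);sdrum()"
```

```text
t 16.40 pos [ 0.5123 -0.3148  0.1057] yaw 7.1 F [0.2 0.2 0.5] shift [ 4.9 -0.9 13.7] turn -0.3
[(-16, [135, 7, 51]), (-14, [105, 10, 52]), (-12, [118, 17, 53]), (-10, [106, 22, 53]), (-8, [107, 44, 54]), (-6, [2, 72, 72]), (-4, [16, 159, 135]), (-2, [21, 150, 134]), (0, [63, 137, 153]), (2, [69, 133, 114]), (4, [68, 133, 114]), (6, [66, 154, 157]), (8, [66, 151, 152]), (10, [66, 139, 128]), (12, [65, 136, 125]), (14, [65, 141, 136]), (16, [146, 39, 51])]
```

>>> {"name": "play_rows", "arguments": {
  "series": [
    [[0, 5, -1, 10, 0], [0, 5, -1, 14, 0], [0, 5, -1, 16, 0], [0, 5, -1, 16, 0]]
  ]
}}

```text
clock: 16.95
position: [0.5172, -0.3125, 0.0907]
tool_rot: [-0.0, 0.998, 0.063, 0.0]
ft_force: [-3.9, 4.3, 18.9]
opening: -0.0002
```

>>> {"name": "play_rows", "arguments": {
  "series": [
    [[0, 4, 0, -0.8, 0], [0, 8, 0, -0.8, 0], [0, 12, 0, -0.8, 0], [0, 15, 0, -0.6, 0], [0, 15, 0, -0.6, 0]]
  ]
}}

```text
clock: 17.58
position: [0.5338, -0.3099, 0.0918]
tool_rot: [-0.0, 0.998, 0.063, 0.002]
ft_force: [-1.8, 6.4, 21.4]
opening: -0.0001
```

```bash
python3 -c "
from h import *
to(wt(-.010,.092),7.4);sdrum()"
```

```text
t 17.57 pos [ 0.5338 -0.3099  0.0918] yaw 7.2 F [-1.8  6.4 21.4] shift [-17.    1.3  -0.3] turn -0.2
[(-16, [127, 9, 53]), (-14, [97, 7, 52]), (-12, [115, 12, 53]), (-10, [110, 17, 54]), (-8, [104, 44, 54]), (-6, [81, 39, 63]), (-4, [10, 139, 111]), (-2, [10, 125, 102]), (0, [8, 133, 111]), (2, [12, 154, 129]), (4, [7, 109, 100]), (6, [7, 137, 112]), (8, [13, 168, 147]), (10, [20, 156, 153]), (12, [43, 130, 135]), (14, [69, 155, 127]), (16, [143, 45, 50])]
```

>>> {"name": "play_rows", "arguments": {
  "series": [
    [[0, 2, 0, -0.5, 0], [0, 4, 0, -0.5, 0], [0, 4, 0, -0.5, 0], [0, 4, 0, -15, 0], [0, 4, 20, -60, 0], [0, 4, 60, -110, 0], [0, 4, 120, -130, 0], [0, 4, 180, -130, 0]]
  ]
}}

```text
clock: 18.62
position: [0.5591, -0.4912, 0.2233]
tool_rot: [0.001, 0.998, 0.063, 0.002]
ft_force: [0.8, -0.0, -0.7]
opening: -0.0
```

```bash
python3 -c "
from h import *
to(wt(-.010,.092),7.4);sdrum()
s=arm.camera('side');t=arm.camera('top')
im=np.hstack([cv2.resize(s['color'][205:265,150:230],(400,300),interpolation=cv2.INTER_CUBIC),cv2.resize(t['color'][145:205,150:230],(400,300),interpolation=cv2.INTER_CUBIC)]);
im=np.vstack([im,np.hstack([cv2.resize(s['color'][137:182,255:315],(400,300),interpolation=cv2.INTER_CUBIC),cv2.resize(t['color'][168:213,285:345],(400,300),interpolation=cv2.INTER_CUBIC)])]);cv2.imwrite('pics/s9.png',im)"
```

```text
t 18.62 pos [ 0.5591 -0.4912  0.2233] yaw 7.2 F [ 0.8 -0.  -0.7] shift [ -19.7 -182.1  130.7] turn -0.2
[(-16, [120, 5, 53]), (-14, [120, 9, 54]), (-12, [107, 11, 54]), (-10, [104, 14, 53]), (-8, [104, 36, 53]), (-6, [160, 13, 58]), (-4, [11, 157, 160]), (-2, [13, 190, 186]), (0, [9, 134, 111]), (2, [11, 148, 129]), (4, [7, 102, 100]), (6, [7, 116, 99]), (8, [6, 123, 115]), (10, [14, 161, 149]), (12, [18, 148, 135]), (14, [66, 139, 125]), (16, [121, 43, 53])]
```

View pics/s9.png

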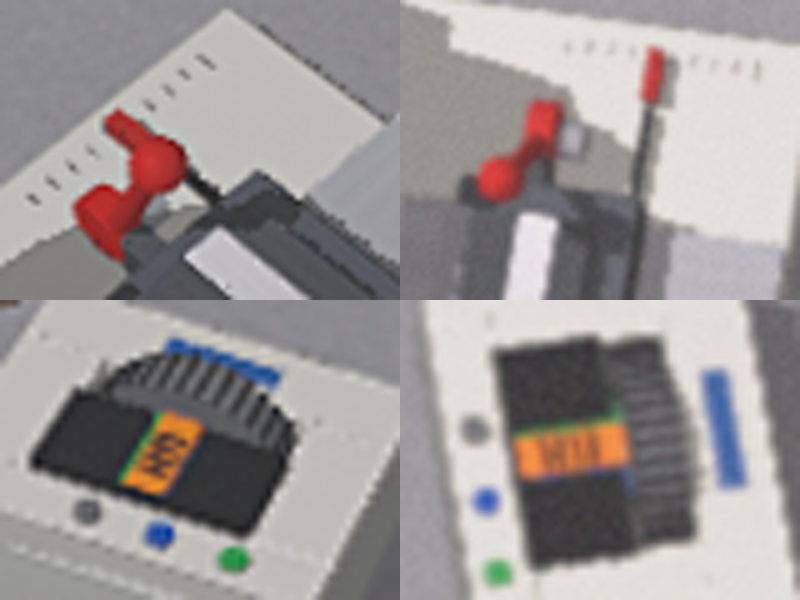

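```bash
python3 -c "
from h import *
t=arm.camera('top');s=arm.camera('side')
k,e=tri(t,(170,180.5),s,(150+157/5,205+165/5));print('knob rel pivot line',(k-P0)@XM,(k-P0)@YM,k[2],e)
k,e=tri(t,(192.7,182.7),s,(201.8,219.6));print('start',(k-P0)@XM,(k-P0)@YM,k[2],e)
q=onz(t,150+(648-400)/5,145+108/5,.039);m=onz(t,200.2,159.8,.039);print('ptr-mark y',(q-m)@YM)
arm.job_done()"
```

```text
knob rel pivot line -0.04388390374550139 0.05856007361252391 0.15338473422520837 0.0005513035760497772
start -0.042548354890543344 0.00013401588139798774 0.1546958002684431 0.0007725146715069092
ptr-mark y -0.0012148473573811525
the job is handed in; nothing more can be done
```

The microtome is ready to cut, and I handed the job in at about 19 s of the 72 s limit. No verdict is given at hand-in, so this rests on my own last checks:

- **Lever:** It was flipped out to its stop, then back in until it stalled at about 15 N. The knob ended 44 mm inward of the pivot at 153 mm height; its locked start was 43 mm and 155 mm, so I take it as fully locked.
- **Holder:** The pointer is about 1.2 mm from the middle of the red mark along y, within the 5 mm allowed. The calibration is only good to about 2 mm.
- **Thickness wheel:** The orange four-bar panel fills the window, with only a thin sliver of green at one edge and a trace of blue at the other. I estimate about 1.45–1.5 rad against the target of 1.5 ± 0.15.
- **Robot and bench:** The arm is clear of everything and the wrist force reads about zero. I did not measure the other items on the bench again, but I kept all moves clear of them.

While rolling the wheel, the fingertip pressed with up to about 28 N at times, above the suggested 4–15 N but well under the 120 N wrist limit.

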